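# Close the pair in the drill jig

## Robot

A 6-joint arm with a two-finger parallel gripper is mounted at the origin on the work surface. World frame = base frame: x ahead of the robot, y to its left, z up, the work surface at z = 0. Lengths are in mm, angles in rad, forces in N, time in s.
With the tool pointing down it reaches from about 350 to 875 mm from the base axis. Payload 4.2 kg.
Tool frame: the origin (TCP) lies midway between the tips of the shut fingers; the grasp point (between the pads) lies 19 mm behind it (arm.tcp_to_grasp is the distance from the TCP to the grasp point, in mm); z points along the fingers, y is the line along which they close (so a half turn about z gives the same grasp; the last joint's range is limited). The gripper opens to 85 mm and grips with 20 to 120 N. Pads are 22 mm wide; open, the fingers measure 114 mm over their backs; the gripper's body (76 mm by 85 mm) begins 54 mm behind the grasp point. The pads swing forward as they close: fully open they stand 13 mm farther back than shut.
Start: joints at [1.415, 0.385, 0.008, 0, -1.194, -0.259], TCP at [251.846, 571.99, 231.312] pointing down, gripper open.
Joint ranges: [-3.14, 3.14], [-1.21, 2.06], [-1.07, 1.41], [-3.16, 2.05], [-2.99, -0.16], [-3.1, 3.1]. Speed limits (rad/s): [2.79, 2.79, 3.14, 3.14, 3.14, 3.14].

## Interface

Orientations are given as a unit quaternion [x, y, z, w].
In Python, from bench import arm, get_image gives the robot as it stands.
- The arm moves only by the tool drive_tool, never from a script. Its argument "deltas" is a list of rows, each a list of 2 entries, a list of its own where there are three numbers: the shift along the tool's x, y, z in cm, then the turn, a rotation vector about the tool's x, y, z in degrees. In form: [[[x, y, z], [ax, ay, az]], ...]. A call has 1 to 12 rows; each row shifts and turns the commanded pose from where the row before left it, along the tool's axes as they then stand; what a row does not reach is not made up. A row lasts 1/10 s, in which the tool goes at most 50 mm and 8.59 degrees, less where a joint would pass 70% of its speed; a pose out of reach is approached as far as the arm can. A call with a gripper value outside its range is refused whole. "claw" is the finger opening in cm, from 0 to 8.54, set as the call begins (left out, the last holds). The fingers move at their own pace and stop on an object; the grip force is fixed at half the most. Time passes only in rows, so rows that do not move let the fingers close. It gives the time, the measured TCP pose, the force, the opening and the grip force at its end, in the units of the state.
- arm.read_state(): the state, without advancing time (a new reading comes with each control period).
- get_image(name): name is "scene" or "top"; returns a dict with "img" (400x640x3 uint8, red, green, blue), "fx", "fy", "cx", "cy" (pixels), "eye" and "orientation" of the camera in the world. Camera axes: x right, y down, z forward; pixel columns grow to the right and rows downward; lengths in mm; the calibration is good to about 2 mm. A picture is of the moment at which its call begins. There is no depth.
- arm.job_done(): hands the job in; it is judged then, once.
The state is a dict: "clock": time; "joints": joint angles; "joint_vel": joint speeds; "joint_efforts": joint torques, N m; "position": TCP position; "ee_rot": TCP orientation; "contact_force": force on the tool from outside, world axes, zero at the start; "wrist_torque": the same for the moment, N m; "gripper_width": finger opening in mm; "grasp_force": force on a finger pad.
Only numpy, scipy, OpenCV 4.12 (cv2) and the standard library are available. Lean on these libraries where they do the work, as an engineer would, in place of code of your own. Each camera call takes 0.05 s, during which the arm holds its last target. There are 200 camera calls.

## Task

Two aluminium blanks are to be drilled as a pair: one already lies in the drill jig. Take the blank of the same size (100 x 60 x 12 mm) out of the plate rack, lay it flat on the rubber mat and let go, then take it up again, set it without dropping it squarely on top of the blank in the jig, and press it down past the two spring catches until it lies flat and level on the lower blank. Leave the other plates and the things on the bench where they are.

Things in the scene. Friction and masses are not known exactly. Their poses are not given: they have to be found in the camera images.
- blank: the blank to fetch: plain aluminium plate 100 x 60 x 12 mm, about 0.2 kg, standing on a long edge in one of the rack's three slots (which one varies). Origin at its centre; x along the 100 mm, y through the 12 mm thickness, z along the 60 mm (up while it stands). It stands steadily on edge and is easily pushed over to lie flat. Either face may end on top, either end either way
- lower_blank: the blank already lying loose in the jig, aluminium, 100 (x) x 60 (y) x 12 (z) mm; origin at the centre of its underside
- jig: fixed dark steel drill jig, base plate 170 (x) x 96 (y) x 10 mm; origin at the centre of its underside on the bench, x along the blanks' length. Four L-shaped corner locators (legs 12 mm) leave 2 mm clearance on each side of a blank; they rise to 32 mm above the bench, then flare outward, 4.5 mm wider per side, to 42 mm. The middle 80 mm of the long sides is open for fingers
- rack: fixed wooden plate rack, base 135 (x) x 150 (y) x 10 mm, origin at the centre of its underside on the bench. Three slots along its x, at y = -46, 0 and +46 mm, 15 mm wide between 6 mm ribs that rise to 28 mm above the bench; the slot floor is 10 mm above the bench, so the blank's top edge is at 70 mm
- mat: fixed black rubber mat flat on the bench, 200 x 200 x 6 mm, clear on top; origin at the centre of its underside, its top is 6 mm above the bench
- short_plate: another aluminium plate in the rack, not wanted: 70 mm long (x), 12 mm thick (y), 50 mm high (z), origin at its centre
- long_plate: another aluminium plate in the rack, not wanted: 125 mm long (x), 12 mm thick (y), 42 mm high (z), origin at its centre
- setup_block: loose steel setup block with three holes, 76 x 51 x 25 mm, on the bench beyond the mat; origin at the centre of its underside
- oil_bottle: loose white plastic bottle, 54 mm diameter, 140 mm high, standing beyond the mat; origin at the centre of its underside
- wrench: loose steel wrench, 120 mm long, lying flat on the bench beyond the mat
- bar_end: loose steel bar end 32 mm diameter, 70 mm high, standing beyond the mat; origin at the centre of its underside
- jig_seat (a point): centre of the lower blank's place at the height of its top, 22 mm above the bench; axes as the jig's. A seated second blank has its centre 6 mm and its top 12 mm above this point
- jig_catch_far (a point): spring catch at the jig's +x end, 50 mm from its middle, 22 mm wide: a steep sloped steel nose reaching 3 mm in over the lower blank's end, its top 39 mm above the bench. A blank set in rests on the two noses 6 to 12 mm above its seat; 8 to 18 N on its middle presses it past both; pressed at one end only, it may stay tilted. Once down it stays. Point: at the nose, 26 mm above the bench
- jig_catch_near (a point): spring catch at the jig's -x end, 50 mm from its middle, 22 mm wide: a steep sloped steel nose reaching 3 mm in over the lower blank's end, its top 39 mm above the bench. A blank set in rests on the two noses 6 to 12 mm above its seat; 8 to 18 N on its middle presses it past both; pressed at one end only, it may stay tilted. Once down it stays. Point: at the nose, 26 mm above the bench
There are look-alikes about, which are no part of the job. What is shaped like the lower_blank but orange is not meant.

How it is judged:
By the outcome, as a careful person would: the job done as asked, in the order asked, and still so for the second after the job is handed in, with the robot touching nothing.
It also fails if it takes over 72 s, if anything falls off the work surface, if the arm or the gripper's body presses on something with over 40 N, if the wrist force passes 120 N, or if a joint passes its speed limit or range.

## Working session

There is one attempt and no reset: what is moved stays moved. The work goes in short steps, Python scripts to look and compute and a tool call to move; the robot and the scene stay as the last step left them, time stands still between calls to the robot, and variables do not carry over. Pictures are saved under pics/ and viewed, at most 10 in all, crops included, and the job is handed in when it is done.

Besides the shell and the picture viewer there is one more tool, called as name(argument=value, ...), one argument or row to a line, values as JSON. drive_tool: Moves the arm, as the interface text tells. Its arguments: {"type":"object","properties":{"deltas":{"type":"array"},"claw":{"type":"number"}},"required":["deltas"]}

```bash
mkdir -p pics; ls
python3 - <<'E'
from bench import arm,get_image
import cv2,numpy as np
for n in("scene","top"):
    d=get_image(n); cv2.imwrite(f"pics/{n}0.png",d["img"][:,:,::-1]); print(n,[np.round(d[k],4).tolist() for k in("fx","fy","cx","cy","eye","orientation")])
s=arm.read_state(); print(s)
E
```

```text
pics
scene [406.9802, 406.9802, 323.9069, 201.3033, [989.2479, 293.2356, 914.7119], [0.4943, 0.8301, -0.2235, -0.1292]]
top [427.2086, 427.2086, 320.3418, 196.2148, [405.5656, 64.8302, 1112.4339], [0.7081, -0.7027, 0.0459, -0.0516]]
{'clock': 0.1, 'joints': array([ 1.41460743e+00,  3.85489668e-01,  6.78424829e-03, -4.24108413e-04,
       -1.19397931e+00, -2.58597246e-01]), 'joint_vel': array([-0.00055188, -0.00303651,  0.0018014 ,  0.00145628,  0.00049699,
        0.00032936]), 'joint_efforts': array([-7.29216517e-04, -3.93321705e+01,  1.88928151e+01,  4.19793606e+00,
       -2.62732741e-03,  1.24106890e-06]), 'position': array([251.65266026, 571.54696567, 230.33504876]), 'ee_rot': array([ 9.78554468e-01, -2.05985979e-01, -1.48518523e-04,  9.53053021e-04]), 'contact_force': array([ 0.63790171,  0.48217237, -0.62281988]), 'wrist_torque': array([ 0.00641392,  0.00192894, -0.02475495]), 'grasp_force': 0.0, 'gripper_width': 85.61589019970454}
```

View pics/scene0.png

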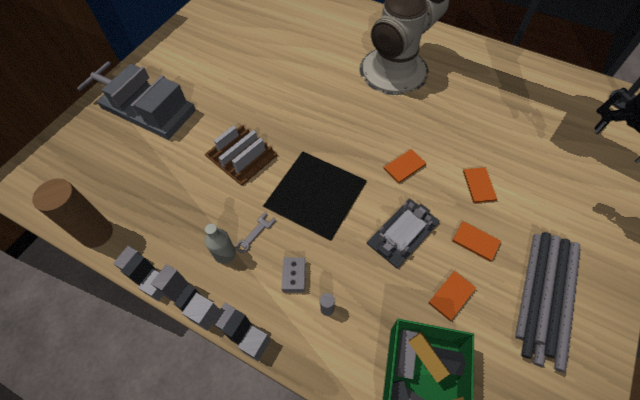

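View pics/top0.png

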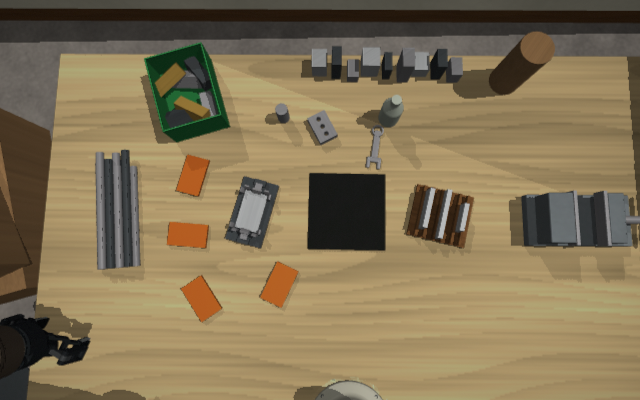

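The scene view shows the rack near (242,152), the mat at (316,194) and the jig at (404,232). In the top view they are at (440,215), (347,212) and (252,212). The orange plates are decoys. The rack's three plates in the top view are at (428,208), (444,214) and (462,217). I'll enlarge these.

Run:
```python
import cv2,numpy as np
t=cv2.imread("pics/top0.png");s=cv2.imread("pics/scene0.png")
def c(im,x,y,w=80,h=60): 
    o=cv2.resize(im[y:y+h,x:x+w],None,fx=5,fy=5,interpolation=cv2.INTER_CUBIC)
    for i in range(0,w,10): cv2.putText(o,str(x+i),(i*5,8),0,.3,(0,255,255)); cv2.line(o,(i*5,0),(i*5,3),(0,255,255))
    for i in range(10,h,10): cv2.putText(o,str(y+i),(0,i*5+3),0,.3,(0,255,255))
    return o
cv2.imwrite("pics/crop.png",np.vstack([np.hstack([c(t,400,182,80,60),c(s,201,123,80,60)]),np.hstack([c(t,213,184),c(s,364,200,80,60)])]))
```

```text
(no output)
```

View pics/crop.png

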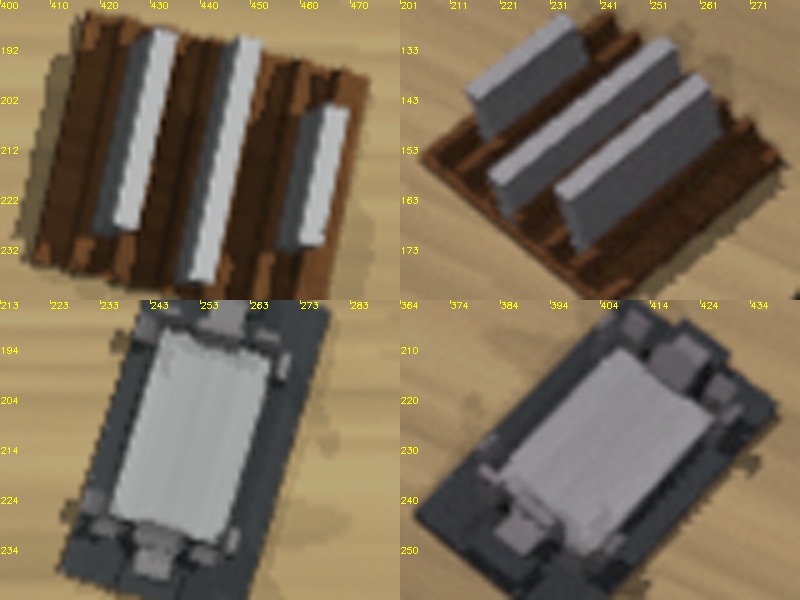

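The three plates in the rack, top view:

| Plate | Pixel | Top-edge length | Approx. length |
|---|---|---|---|
| left | (429,208) | ~40 px | ~98 mm |
| middle | (444,214) | ~49 px | ~120 mm, long_plate |
| right | (463,217) | ~29 px | ~70 mm, short_plate |

The left plate, in the slot nearest the mat, fits 100 mm, so it is the blank. The crop confirms this: it is also the tallest in the scene view, at (247,150). The silver plate in the dark jig at (251,211) is the lower blank.

```bash
cat > h.py <<'E'
import numpy as np
from scipy.optimize import least_squares
from scipy.spatial.transform import Rotation as R
C={"scene":(406.9802,323.9069,201.3033,[989.2479,293.2356,914.7119],[0.4943,0.8301,-0.2235,-0.1292]),
"top":(427.2086,320.3418,196.2148,[405.5656,64.8302,1112.4339],[0.7081,-0.7027,0.0459,-0.0516])}
def proj(n,P):
    f,cx,cy,e,q=C[n]; p=R.from_quat(q).inv().apply(np.atleast_2d(P)-e); return f*p[:,:2]/p[:,2:]+[cx,cy]
def rect(v,L,W): # x,y,z,yaw
    c,s=np.cos(v[3]),np.sin(v[3]); k=np.array([[1,1],[1,-1],[-1,-1],[-1,1]])*[L/2,W/2]
    return np.c_[k@np.array([[c,s],[-s,c]])+v[:2],[v[2]]*4]
def fit(L,W,obs,v0): # obs: {cam:4 corners}
    f=lambda v:np.concatenate([(proj(n,rect(v,L,W))-o).ravel() for n,o in obs.items()])
    r=least_squares(f,v0); return r.x,r.fun.reshape(-1,2)
def tri(a,b):
    return least_squares(lambda P:np.r_[(proj("top",P)-a)[0],(proj("scene",P)-b)[0]],[450,0,20]).x
E
python3 - <<'E'
from h import *
np.set_printoptions(precision=1,suppress=True)
# blank corners in order (+x,+y),(+x,-y),(-x,-y),(-x,+y)
e1=tri([433.3,188],[233.5,161.5]);e2=tri([425.2,227.4],[261.2,139.2]);print(e1,e2,np.linalg.norm(e1-e2))
print(fit(100,12,{"top":[[431,188],[435.6,188],[427.6,227.6],[422.6,227.2]],"scene":[[235,163],[232,160],[259.4,138],[263,140.4]]},[500,-150,70,0]))
J={"top":[[246,190],[267.4,197],[256,232],[235.6,225]],"scene":[[402,251],[385,233],[409,209.6],[426.4,221.6]]}
print([tri(a,b) for a,b in zip(J["top"],J["scene"])])
print(fit(100,60,J,[450,250,22,0]))
print("mat",[tri(a,b) for a,b in zip([[308,174],[385,174],[385,249],[307,249]],[[331.5,236],[265,198.5],[308,153.5],[366,185.5]])])
E
```

```text
[ 572.  -203.2   70.4] [ 475.4 -182.3   65.7] 98.96651311958264
(array([ 523.8, -192.8,   67.9,   -0.2]), array([[-0.5, -0.3],
       [-0.3,  0.8],
       [-0.4,  0.6],
       [-0.3, -0.2],
       [-0.7,  0.2],
       [-0.8,  0.7],
       [ 0.1, -0.5],
       [-0.3, -0.6]]))
[array([571.7, 268.5,  19.9]), array([552.1, 213. ,  27.6]), array([462.9, 239.3,  24.1]), array([479.7, 289.9,  34.2])]
(array([516.2, 252.8,  25. ,  -0.3]), array([[-0.8, -0.4],
       [ 0. , -1. ],
       [-0.1,  1.4],
       [-2.2,  1.9],
       [-0.4, -0.7],
       [-3. ,  1.2],
       [-1. , -1.5],
       [ 1. ,  1.4]]))
mat [array([615.8, 105.6,  20.4]), array([612.2, -88.5,  37.8]), array([420. , -85.3,   1. ]), array([422.5, 108.1, -19.2])]
```

```bash
cat >> h.py <<'E'
import cv2
from scipy.ndimage import map_coordinates
def edgefit(imgs,L,W,v0,edges,zfix=None,S=3,it=8,trim=(.12,.88),sign=-1):
    """refine rect pose on image edges. edges: {cam:[edge idx]}; sign -1: inside brighter than outside"""
    G={n:cv2.GaussianBlur(cv2.cvtColor(i,cv2.COLOR_BGR2GRAY).astype(float),(0,0),.7) for n,i in imgs.items()}
    v=np.array(v0,float); t=np.linspace(*trim,25)[:,None]
    def pts(v): 
        r=rect(v,L,W); return {(n,e):proj(n,r[e]*(1-t)+r[(e+1)%4]*t) for n in edges for e in edges[n]}
    for _ in range(it):
        P=pts(v);T={}
        for (n,e),p in P.items():
            d=p[-1]-p[0];nn=np.array([d[1],-d[0]])/np.hypot(*d)
            if nn@(p.mean(0)-proj(n,v[:3])[0])<0: nn=-nn
            s=np.arange(-S,S+.01,.1); q=p[:,None]+s[:,None]*nn
            I=map_coordinates(G[n],[q[...,1],q[...,0]],order=1).mean(0) if False else map_coordinates(G[n],[q[...,1],q[...,0]],order=1)
            g=np.clip(np.gradient(I,axis=1)*sign,0,None)**2
            T[n,e]=(nn,p+((g*s).sum(1)/(g.sum(1)+1e-9))[:,None]*nn)
        def f(x):
            w=np.r_[x[:2],zfix,x[2]] if zfix is not None else x
            P=pts(w); return np.concatenate([((P[k]-T[k][1])@T[k][0]) for k in P])
        r=least_squares(f,np.delete(v,2) if zfix is not None else v,loss="soft_l1",f_scale=.5)
        v=np.insert(r.x,2,zfix) if zfix is not None else r.x
    return v,np.sqrt(np.mean(r.fun**2))
E
python3 - <<'E'
from h import *
np.set_printoptions(precision=3,suppress=True)
im={n:cv2.imread(f"pics/{n}0.png") for n in("top","scene")}
# edges: 0:+x end,1:-y side,2:-x end,3:+y side
b=[523.8,-192.8,68,-.2]; j=[516.2,252.8,22,-.3]
A=[0,1,2,3]; H=[1,3]
for z in (None,):
    print("blank",edgefit(im,100,12,b,{"top":A,"scene":A},z,S=2,trim=(.1,.9)))
    print("blank top only",edgefit(im,100,12,b,{"top":A},70,S=2))
for z in(None,22):
    print("lower",edgefit(im,100,60,j,{"top":H,"scene":H},z,trim=(.25,.75)))
for z in(None,10):
    print("jig",edgefit(im,170,96,[516,252.8,10,-.3],{"top":A,"scene":A},z,S=4,sign=1), edgefit(im,170,96,[516,252.8,10,-.3],{"top":A},10,S=4,sign=1))
    print("mat",edgefit(im,200,200,[517,8,6,0],{"top":A,"scene":A},None if z is None else 6,S=6,sign=1))
E
```

```text
blank (array([ 524.466, -191.832,   70.334,   -0.232]), np.float64(0.19985679361797148))
blank top only (array([ 524.462, -191.819,   70.   ,   -0.232]), np.float64(0.24704141574291688))
lower (array([-5538.911,  1839.614,    22.655,    -0.256]), np.float64(0.0))
lower (array([1538.55 ,  -63.824,   22.   ,   -0.268]), np.float64(0.0))
jig (array([517.411, 252.559,  11.863,  -0.264]), np.float64(0.9529994781088956)) (array([516.89 , 252.043,  10.   ,  -0.257]), np.float64(0.7818960939910479))
mat (array([520.994,   6.753,   6.726,  -0.013]), np.float64(0.14149492307014286))
jig (array([517.262, 252.686,  10.   ,  -0.263]), np.float64(0.9705337635486282)) (array([516.89 , 252.043,  10.   ,  -0.257]), np.float64(0.7818960939910479))
mat (array([520.875,   6.625,   6.   ,  -0.013]), np.float64(0.1558487840599698))
```

The fits give a blank top height of 70.3 mm and a mat height of 6.7 mm, which agree with the text. Next I'll refine the jig and work out the first move.

```bash
cat > to.py <<'E'
import sys,numpy as np
from scipy.spatial.transform import Rotation as R
from bench import arm
def to(x,y,z,yaw):
    s=arm.read_state(); r=R.from_quat(s["ee_rot"]); c,n=np.cos(yaw),np.sin(yaw)
    g=R.from_matrix(np.array([[c,n,0],[n,-c,0],[0,0,-1]]))
    d=r.inv().apply(np.array([x,y,z])-s["position"])/10; a=np.degrees((r.inv()*g).as_rotvec())
    print("t",round(s["clock"],2),"pos",s["position"].round(1),"F",s["contact_force"].round(1),"w",round(s["gripper_width"],1),"gf",round(s["grasp_force"],1))
    print("total shift cm",d.round(2),"turn deg",a.round(2))
if __name__=="__main__": to(*map(float,sys.argv[1:5]))
E
python3 to.py 524.5 -191.8 180 -0.232
python3 - <<'E'
from h import *
np.set_printoptions(precision=3,suppress=True)
im={n:cv2.imread(f"pics/{n}0.png") for n in("top","scene")}
import h
for z in(22,):
  for cams in(("top",),("scene",),("top","scene")):
    # long edges + ends outside the catch, S small
    print(cams,edgefit(im,100,60,[517,252.6,z,-.262],{n:[0,1,2,3] for n in cams},z,S=2.5,trim=(.2,.8)))
    print(cams,'jig',edgefit(im,170,96,[517,252.6,10,-.262],{n:[0,1,2,3] for n in cams},10,S=1.6,trim=(.05,.95),sign=1))
E
```

```text
t 0.1 pos [251.7 571.5 230.3] F [ 0.6  0.5 -0.6] w 85.6 gf 0.0
total shift cm [55.74 58.85  5.15] turn deg [  0.11   0.   -10.48]
('top',) (array([518.183, 252.265,  22.   ,  -0.258]), np.float64(0.6755154896888866))
('top',) jig (array([516.86 , 251.97 ,  10.   ,  -0.258]), np.float64(0.47367117763437955))
('scene',) (array([517.029, 251.835,  22.   ,  -0.253]), np.float64(0.4364988722812096))
('scene',) jig (array([518.846, 252.607,  10.   ,  -0.263]), np.float64(0.6303519691874254))
('top', 'scene') (array([517.576, 252.034,  22.   ,  -0.254]), np.float64(0.5644793726726027))
('top', 'scene') jig (array([517.514, 252.304,  10.   ,  -0.262]), np.float64(0.55586948121347))
```

drive_tool(
  deltas=[
    [[2.5, 2.6, 0], [0, 0, 0]],
    [[2.8, 2.95, 0], [0, 0, 0]],
    [[2.8, 2.95, 0], [0, 0, 0]],
    [[2.8, 2.95, 0], [0, 0, 0]],
    [[2.8, 2.95, 0], [0, 0, 0]],
    [[2.8, 2.95, 0], [0, 0, 0]],
    [[2.8, 2.95, 0], [0, 0, 0]],
    [[2.8, 2.95, 0], [0, 0, 0]],
    [[2.8, 2.95, 0], [0, 0, 0]],
    [[2.8, 2.95, 0], [0, 0, 0]],
    [[2.8, 2.95, 0], [0, 0, 0]],
    [[2.8, 2.95, 0], [0, 0, 0]],
  ],
  claw=3.5,
)

```text
clock: 1.3
position: [415.3, 115.3, 231.2]
ee_rot: [0.979, -0.206, -0.0, 0.0]
contact_force: [1.4, 0.4, -0.1]
gripper_width: 34.6
grasp_force: 0.0
```

```bash
python3 to.py 524.5 -191.8 180 -0.232
```

```text
t 1.3 pos [415.3 115.3 231.2] F [ 1.4  0.4 -0.1] w 34.6 gf 0.0
total shift cm [22.36 23.71  5.12] turn deg [ 0.000e+00  1.000e-02 -1.045e+01]
```

drive_tool(
  deltas=[
    [[2.8, 2.96, 0], [0, 0, 0]],
    [[2.8, 2.96, 0], [0, 0, 0]],
    [[2.8, 2.96, 0], [0, 0, 0]],
    [[2.8, 2.96, 0], [0, 0, 0]],
    [[2.8, 2.96, 0], [0, 0, 0]],
    [[2.8, 2.96, 0.5], [0, 0, 0]],
    [[2.8, 2.96, 1.5], [0, 0, 0]],
    [[2.76, 2.99, 1.5], [0, 0, 0]],
    [[0, 0, 1.6], [0, 0, -5]],
    [[0, 0, 0], [0, 0, -5.45]],
    [[0, 0, 0], [0, 0, 0]],
  ],
)

```text
clock: 2.4
position: [523.8, -190.5, 179.1]
ee_rot: [0.993, -0.117, -0.001, 0.0]
contact_force: [0.4, -0.6, 0.3]
gripper_width: 35.5
grasp_force: 0.0
```

```bash
python3 to.py 524.5 -191.8 40 -0.232
python3 - <<'E'
from bench import get_image
import cv2,numpy as np
from h import proj
o=[]
for n,c in(("top",proj("top",[524.5,-191.8,100])[0]),("scene",proj("scene",[524.5,-191.8,120])[0])):
    d=get_image(n)["img"][:,:,::-1].copy(); x,y=(c-[40,45]).astype(int); o.append(cv2.resize(d[y:y+90,x:x+80],None,fx=5,fy=5))
    cv2.imwrite(f"pics/{n}1.png",d)
cv2.imwrite("pics/c1.png",np.hstack(o))
E
```

```text
t 2.4 pos [ 523.8 -190.5  179.1] F [ 0.4 -0.6  0.3] w 35.5 gf 0.0
total shift cm [ 0.13  0.1  13.91] turn deg [ 0.02  0.15 -0.09]
```

View pics/c1.png

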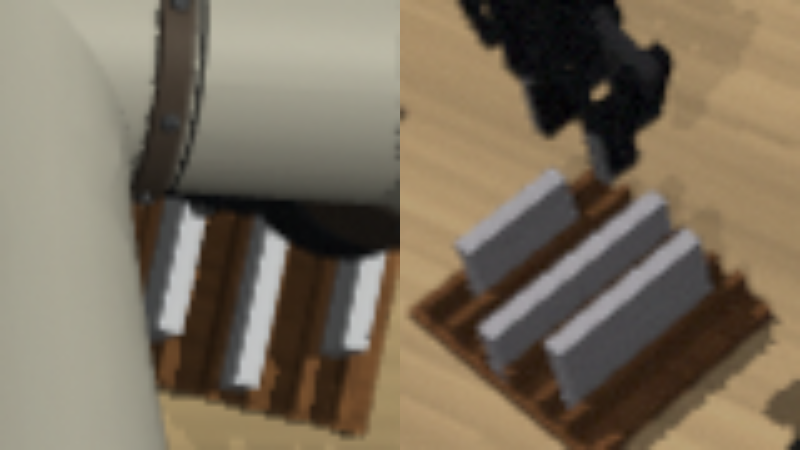

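The top view shows the rack plates untouched below the arm. In the scene crop the open fingers are at about (570,110) and (615,150), above the rack. I'll descend now.

drive_tool(
  deltas=[
    [[0.07, 0.05, 1.0], [0, 0, 0]],
    [[0.06, 0.05, 2], [0, 0, 0]],
    [[0, 0, 2], [0, 0, 0]],
    [[0, 0, 2], [0, 0, 0]],
    [[0, 0, 1.5], [0, 0, 0]],
    [[0, 0, 1.5], [0, 0, 0]],
    [[0, 0, 1.4], [0, 0, 0]],
    [[0, 0, 1.0], [0, 0, 0]],
    [[0, 0, 1.0], [0, 0, 0]],
    [[0, 0, 0.5], [0, 0, 0]],
    [[0, 0, 0], [0, 0, 0]],
  ],
)

```text
clock: 3.6
position: [525.2, -191.3, 40.7]
ee_rot: [0.993, -0.116, -0.001, 0.0]
contact_force: [-0.9, -0.4, -0.9]
gripper_width: 35.0
grasp_force: 0.0
```

drive_tool(
  deltas=[
    [[0, 0, 0], [0, 0, 0]],
    [[0, 0, 0], [0, 0, 0]],
    [[0, 0, 0], [0, 0, 0]],
    [[0, 0, 0], [0, 0, 0]],
    [[0, 0, 0], [0, 0, 0]],
    [[0, 0, 0], [0, 0, 0]],
  ],
  claw=0.6,
)

```text
clock: 4.2
position: [525.9, -191.5, 41.9]
ee_rot: [0.993, -0.116, 0.001, 0.0]
contact_force: [-0.3, -0.4, 1.9]
gripper_width: 11.2
grasp_force: 60.8
```

drive_tool(
  deltas=[
    [[0, 0, -0.5], [0, 0, 0]],
    [[0, 0, -1], [0, 0, 0]],
    [[0, 0, -2], [0, 0, 0]],
    [[0, 0, -2.5], [0, 0, 0]],
    [[0, 0, -2.5], [0, 0, 0]],
    [[0, 0, -1.5], [0, 0, 0]],
    [[0, 0, 0], [0, 0, 0]],
  ],
)

```text
clock: 4.9
position: [526.8, -191.5, 144.1]
ee_rot: [0.993, -0.116, 0.003, 0.0]
contact_force: [0.5, 0.3, -1.9]
gripper_width: 10.9
grasp_force: 60.2
```

```bash
python3 to.py 521 -25 50 -0.232
```

```text
t 4.9 pos [ 526.8 -191.5  144.1] F [ 0.5  0.3 -1.9] w 10.9 gf 60.2
total shift cm [ -4.45 -16.06   9.4 ] turn deg [-0.04 -0.31 -0.01]
```

drive_tool(
  deltas=[
    [[-0.25, -1.0, 0], [0, 0, 0]],
    [[-0.6, -2.1, 0], [0, 0, 0]],
    [[-0.8, -2.9, 0], [0, 0, 0]],
    [[-0.8, -2.9, 0], [0, 0, 0]],
    [[-0.8, -2.9, 1], [0, 0, 0]],
    [[-0.6, -2.2, 2], [0, 0, 0]],
    [[-0.4, -1.4, 2], [0, 0, 0]],
    [[-0.2, -0.66, 2], [0, 0, 0]],
    [[0, 0, 1.5], [0, 0, 0]],
    [[0, 0, 0.6], [0, 0, 0]],
    [[0, 0, 0], [0, 0, 0]],
  ],
)

```text
clock: 6.0
position: [517.8, -24.8, 48.7]
ee_rot: [0.993, -0.116, -0.002, 0.001]
contact_force: [-0.4, -0.3, -2.1]
gripper_width: 11.1
grasp_force: 60.1
```

drive_tool(
  deltas=[
    [[0, 0, 0.3], [0, 0, 0]],
    [[0, 0, 0.3], [0, 0, 0]],
    [[0, 0, 0.2], [0, 0, 0]],
    [[0, 0, 0.1], [0, 0, 0]],
    [[0, 0, 0], [0, 0, 0]],
  ],
)

```text
clock: 6.5
position: [519.2, -24.9, 41.4]
ee_rot: [0.993, -0.116, 0.0, -0.0]
contact_force: [-0.4, 0.7, -1.7]
gripper_width: 11.2
grasp_force: 60.1
```

drive_tool(
  deltas=[
    [[0, 0, 0.1], [0, 0, 0]],
    [[0, 0, 0.1], [0, 0, 0]],
    [[0, 0, 0], [0, 0, 0]],
  ],
)

```text
clock: 6.8
position: [519.1, -24.9, 39.2]
ee_rot: [0.993, -0.116, -0.0, 0.0]
contact_force: [-0.6, -0.1, -2.6]
gripper_width: 11.0
grasp_force: 60.1
```

drive_tool(
  deltas=[
    [[0, 0, 0.1], [0, 0, 0]],
    [[0, 0, 0], [0, 0, 0]],
  ],
)

```text
clock: 7.0
position: [519.1, -24.8, 38.2]
ee_rot: [0.993, -0.116, -0.0, 0.0]
contact_force: [0.0, -0.0, -2.4]
gripper_width: 10.9
grasp_force: 60.1
```

drive_tool(
  deltas=[
    [[0, 0, 0.1], [0, 0, 0]],
    [[0, 0, 0], [0, 0, 0]],
  ],
)

```text
clock: 7.2
position: [519.2, -24.8, 37.9]
ee_rot: [0.993, -0.116, 0.0, 0.0]
contact_force: [-1.6, 0.3, 3.1]
gripper_width: 11.1
grasp_force: 60.7
```

drive_tool(
  deltas=[
    [[0, 0, 0.1], [0, 0, 0]],
    [[0, 0, 0], [0, 0, 0]],
  ],
)

```text
clock: 7.4
position: [519.2, -24.8, 37.8]
ee_rot: [0.993, -0.116, 0.0, 0.0]
contact_force: [-4.2, -0.2, 10.3]
gripper_width: 10.7
grasp_force: 62.0
```

drive_tool(
  deltas=[
    [[0, 0, -0.15], [0, 0, 0]],
    [[0, 0, 0], [0, 0, 0]],
    [[0, 0, 0], [0, 0, 0]],
  ],
)

```text
clock: 7.7
position: [519.4, -24.8, 37.9]
ee_rot: [0.993, -0.116, 0.0, -0.0]
contact_force: [-0.4, 1.1, 1.5]
gripper_width: 11.0
grasp_force: 60.8
```

drive_tool(
  deltas=[
    [[0, 0, 0], [0, 0, 0]],
    [[0, 0, 0], [0, 0, 0]],
    [[0, 0, 0], [0, 0, 0]],
    [[0, 0, -0.3], [0, 0, 0]],
    [[0, 0, -1], [0, 0, 0]],
    [[0, 0, -1.5], [0, 0, 0]],
    [[0, 0, -1.5], [0, 0, 0]],
    [[0, 0, -0.7], [0, 0, 0]],
  ],
  claw=3.5,
)

```text
clock: 8.5
position: [520.2, -24.7, 89.9]
ee_rot: [0.993, -0.116, 0.002, -0.0]
contact_force: [-0.3, -0.5, -0.2]
gripper_width: 35.2
grasp_force: 0.0
```

drive_tool(
  deltas=[
    [[0, 0.8, 0], [0, 0, 0]],
    [[0, 1.2, 0], [0, 0, 0]],
    [[0, 1.2, 0], [0, 0, 0]],
    [[0, 0.4, 0], [0, 0, 0]],
    [[0, 0, 1.0], [0, 0, 0]],
    [[0, 0, 1.0], [0, 0, 0]],
    [[0, 0, 0.9], [0, 0, 0]],
    [[0, 0, 0], [0, 0, 0]],
  ],
  claw=0,
)

```text
clock: 9.3
position: [509.6, -59.8, 56.8]
ee_rot: [0.993, -0.116, -0.002, 0.001]
contact_force: [-0.0, -0.6, 0.0]
gripper_width: -0.0
grasp_force: 0.0
```

```bash
python3 to.py 521 -25 50 -0.232
python3 - <<'E'
from bench import get_image
import cv2,numpy as np
from h import proj
d=get_image("scene")["img"][:,:,::-1]; x,y=(proj("scene",[520,0,30])[0]-[50,45]).astype(int)
cv2.imwrite("pics/c2.png",cv2.resize(d[y:y+90,x:x+100],None,fx=5,fy=5))
E
```

```text
t 9.3 pos [509.6 -59.8  56.8] F [-0.  -0.6  0. ] w -0.0 gf 0.0
total shift cm [ 0.31 -3.65  0.67] turn deg [ 0.09  0.23 -0.02]
```

View pics/c2.png

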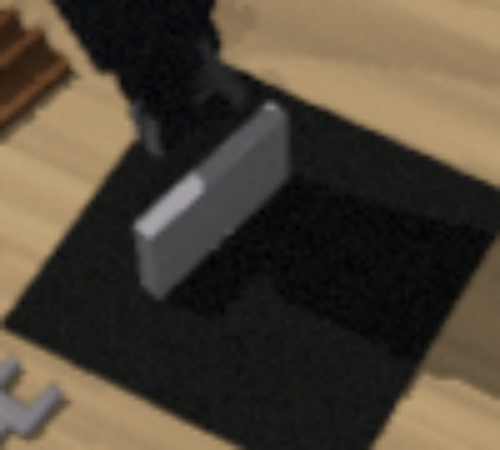

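The blank is standing free on the mat at crop (215,200), with the closed fingers behind it at about (170,120). I'll push it over toward +y.

drive_tool(
  deltas=[
    [[0, -0.6, 0], [0, 0, 0]],
    [[0, -0.5, 0], [0, 0, 0]],
    [[0, -0.3, 0], [0, 0, 0]],
    [[0, -0.3, 0], [0, 0, 0]],
    [[0, -0.3, 0], [0, 0, 0]],
    [[0, -0.3, 0], [0, 0, 0]],
    [[0, -0.3, 0], [0, 0, 0]],
    [[0, -0.3, 0], [0, 0, 0]],
    [[0, -0.3, 0], [0, 0, 0]],
    [[0, -0.3, 0], [0, 0, 0]],
    [[0, -0.3, 0], [0, 0, 0]],
    [[0, -0.3, 0], [0, 0, 0]],
  ],
)

```text
clock: 10.55
position: [520.4, -19.7, 58.8]
ee_rot: [0.993, -0.116, -0.0, 0.0]
contact_force: [-0.4, 0.3, -0.1]
gripper_width: -0.1
grasp_force: 0.0
```

drive_tool(
  deltas=[
    [[0, 0, -2], [0, 0, 0]],
    [[0, 0, -4], [0, 0, 0]],
    [[0, 1, -4], [0, 0, 0]],
    [[0, 4, -4], [0, 0, 0]],
    [[0, 4.5, -1], [0, 0, 0]],
    [[0, 4.5, 0], [0, 0, 0]],
    [[0, 4.5, 0], [0, 0, 0]],
    [[0, 4, 0], [0, 0, 0]],
    [[0, 0, 0], [0, 0, 0]],
  ],
  claw=8.5,
)

```text
clock: 11.45
position: [468.2, -237.7, 204.0]
ee_rot: [0.993, -0.119, -0.0, 0.0]
contact_force: [0.5, 0.2, -0.9]
gripper_width: 85.1
grasp_force: 0.0
```

Run:
```python
from bench import get_image
import cv2,numpy as np
from h import proj
o=[]
for n in("top","scene"):
    d=get_image(n)["img"][:,:,::-1].copy(); cv2.imwrite(f"pics/{n}2.png",d); x,y=(proj(n,[520,10,18])[0]-[40,50]).astype(int); print(x,y)
    o.append(cv2.resize(d[y:y+100,x:x+80],None,fx=5,fy=5))
cv2.imwrite("pics/c3.png",np.hstack(o))
```

```text
305 160
276 140
```

View pics/c3.png

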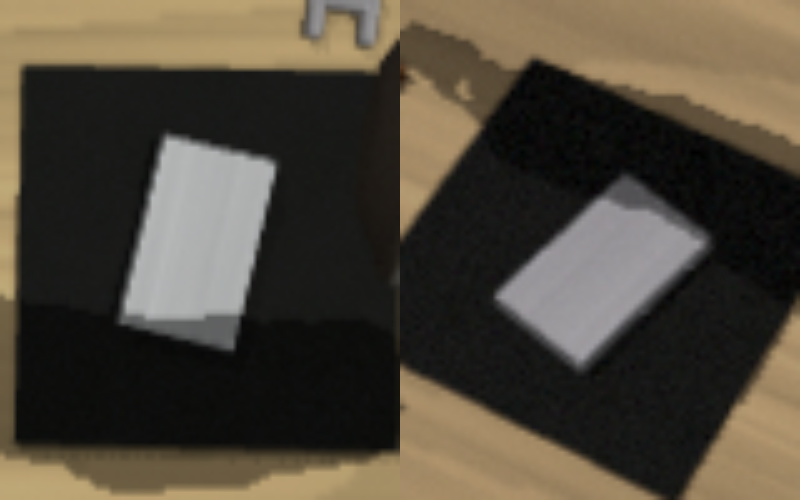

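The blank lies flat on the mat, centred at about (344,208) in the top view and (317,195) in the scene view, with the gripper clear of it. I'll fit its pose next.

Run:
```python
from h import *
from to import to
np.set_printoptions(precision=3,suppress=True)
im={n:cv2.imread(f"pics/{n}2.png") for n in("top","scene")}
A=[0,1,2,3]; v0=[520,14,18,-.232]
for z in(None,18): print(edgefit(im,100,60,v0,{"top":A,"scene":A},z,S=4,trim=(.1,.9)))
print(edgefit(im,100,60,v0,{"top":A},18,S=4,trim=(.1,.9)))
v=edgefit(im,100,60,v0,{"top":A,"scene":A},18,S=4,trim=(.1,.9))[0]
to(v[0],v[1],100,v[3])
```

```text
(array([528.263,  12.448,  18.875,  -0.241]), np.float64(0.35073297007784626))
(array([528.114,  12.334,  18.   ,  -0.241]), np.float64(0.3573328129957709))
(array([528.446,  12.413,  18.   ,  -0.241]), np.float64(0.3643558312593337))
t 11.55 pos [ 469.1 -235.   204. ] F [ 0.2 -0.2 -0.5] w 85.2 gf 0.0
total shift cm [ -0.01 -25.43  10.4 ] turn deg [-0.01  0.02  0.34]
```

drive_tool(
  deltas=[
    [[0, -1.5, 0], [0, 0, 0.34]],
    [[0, -3, 0], [0, 0, 0]],
    [[0, -4, 0], [0, 0, 0]],
    [[0, -4, 0], [0, 0, 0]],
    [[0, -4, 1], [0, 0, 0]],
    [[0, -4, 2], [0, 0, 0]],
    [[0, -3, 3], [0, 0, 0]],
    [[0, -1.5, 3], [0, 0, 0]],
    [[0, -0.43, 1.4], [0, 0, 0]],
    [[0, 0, 0], [0, 0, 0]],
  ],
)

```text
clock: 12.55
position: [527.9, 14.6, 97.9]
ee_rot: [0.993, -0.117, -0.002, 0.001]
contact_force: [0.2, 0.6, 0.4]
gripper_width: 84.6
grasp_force: 0.0
```

```bash
python3 to.py 528.2 12.4 3 -0.241
```

```text
t 12.55 pos [527.9  14.6  97.9] F [0.2 0.6 0.4] w 84.6 gf 0.0
total shift cm [0.12 0.18 9.49] turn deg [0.14 0.27 0.34]
```

drive_tool(
  deltas=[
    [[0.06, 0.05, 1], [0, 0, 0.1]],
    [[0.06, 0.05, 2], [0, 0, 0.1]],
    [[0, 0, 2], [0, 0, 0]],
    [[0, 0, 1.5], [0, 0, 0]],
    [[0, 0, 1.0], [0, 0, 0]],
    [[0, 0, 0.8], [0, 0, 0]],
    [[0, 0, 0.6], [0, 0, 0]],
    [[0, 0, 0], [0, 0, 0]],
    [[0, 0, 0], [0, 0, 0]],
  ],
)

```text
clock: 13.45
position: [530.8, 11.5, 11.6]
ee_rot: [0.993, -0.121, 0.0, -0.0]
contact_force: [0.4, -0.4, -0.4]
gripper_width: 85.1
grasp_force: 0.0
```

```bash
python3 to.py 528.2 12.4 3 -0.241
```

```text
t 13.45 pos [530.8  11.5  11.6] F [ 0.4 -0.4 -0.4] w 85.1 gf 0.0
total shift cm [-0.28 -0.02  0.86] turn deg [-0.02 -0.05 -0.04]
```

drive_tool(
  deltas=[
    [[-0.15, 0, 0.3], [0, 0, 0]],
    [[-0.13, 0, 0.3], [0, 0, 0]],
    [[0, 0, 0.2], [0, 0, 0]],
    [[0, 0, 0], [0, 0, 0]],
  ],
)

```text
clock: 13.85
position: [527.5, 12.1, 2.9]
ee_rot: [0.993, -0.121, -0.0, 0.0]
contact_force: [-0.3, 0.4, 0.4]
gripper_width: 84.7
grasp_force: 0.0
```

drive_tool(
  deltas=[
    [[0, 0, 0], [0, 0, 0]],
    [[0, 0, 0], [0, 0, 0]],
    [[0, 0, 0], [0, 0, 0]],
    [[0, 0, 0], [0, 0, 0]],
    [[0, 0, 0], [0, 0, 0]],
    [[0, 0, 0], [0, 0, 0]],
  ],
  claw=5.0,
)

```text
clock: 14.45
position: [528.1, 12.2, 3.8]
ee_rot: [0.993, -0.12, 0.0, -0.0]
contact_force: [-1.0, 0.4, 6.0]
gripper_width: 58.2
grasp_force: 65.3
```

drive_tool(
  deltas=[
    [[0, 0, -0.3], [0, 0, 0]],
    [[0, 0, -1], [0, 0, 0]],
    [[0, 0, -2], [0, 0, 0]],
    [[0, 0, -2.5], [0, 0, 0]],
    [[0, 0, -2], [0, 0, 0]],
    [[0, 0, -1], [0, 0, 0]],
    [[0, 0, 0], [0, 0, 0]],
  ],
)

```text
clock: 15.15
position: [528.4, 12.4, 92.6]
ee_rot: [0.993, -0.121, 0.001, -0.001]
contact_force: [0.2, 0.0, -2.8]
gripper_width: 58.2
grasp_force: 64.9
```

```bash
python3 to.py 517.5 252.2 75 -0.258
```

```text
t 15.15 pos [528.4  12.4  92.6] F [ 0.2  0.  -2.8] w 58.2 gf 64.9
total shift cm [ -6.81 -23.02   1.78] turn deg [-0.1  -0.15  0.92]
```

drive_tool(
  deltas=[
    [[-0.3, -1, 0], [0, 0, 0]],
    [[-0.7, -2.4, 0], [0, 0, 0]],
    [[-1, -3.4, 0], [0, 0, 0]],
    [[-1.1, -3.8, 0], [0, 0, 0]],
    [[-1.1, -3.8, 0], [0, 0, 0]],
    [[-1.1, -3.6, 0.2], [0, 0, 0]],
    [[-0.8, -2.7, 0.5], [0, 0, 0]],
    [[-0.5, -1.6, 0.6], [0, 0, 0]],
    [[-0.2, -0.72, 0.5], [0, 0, 0.5]],
    [[0, 0, 0], [0, 0, 0.42]],
    [[0, 0, 0], [0, 0, 0]],
    [[0, 0, 0], [0, 0, 0]],
  ],
)

```text
clock: 16.35
position: [516.9, 250.7, 73.2]
ee_rot: [0.992, -0.129, -0.0, 0.0]
contact_force: [0.3, -0.5, -2.2]
gripper_width: 58.5
grasp_force: 64.8
```

Run:
```python
from bench import get_image
import cv2,numpy as np
from h import proj
from to import to
to(517.5,252.2,75,-.258)
o=[]
for n in("top","scene"):
    d=get_image(n)["img"][:,:,::-1].copy(); cv2.imwrite(f"pics/{n}3.png",d); x,y=(proj(n,[517,252,60])[0]-[40,50]).astype(int); print(x,y)
    o.append(cv2.resize(d[y:y+100,x:x+80],None,fx=5,fy=5))
cv2.imwrite("pics/c4.png",np.hstack(o))
```

```text
t 16.35 pos [516.9 250.7  73.2] F [ 0.3 -0.5 -2.2] w 58.5 gf 64.8
total shift cm [ 0.02 -0.16 -0.18] turn deg [ 0.02  0.01 -0.08]
208 159
366 172
```

View pics/c4.png

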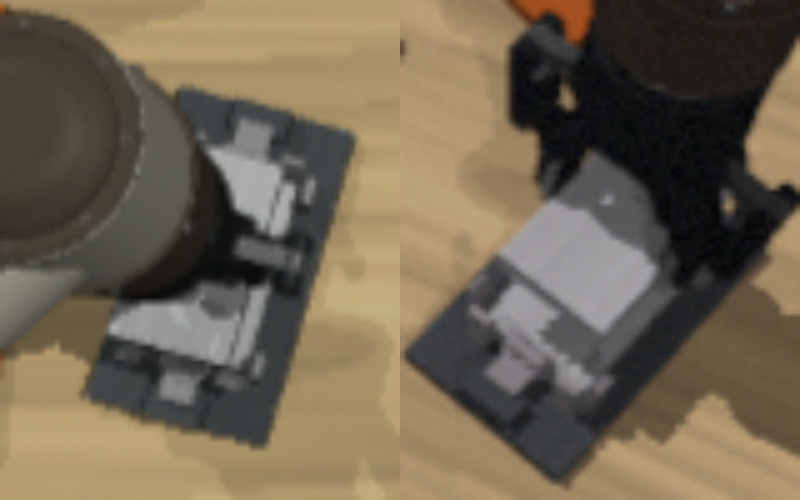

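The top view shows the held blank above the jig: its -x end edge runs from (229,226) to (255,231), and its -y side is visible near (266,196). In the scene view its +x end runs from (385,222) to (406,239). I'll fit the held blank and the jig in each camera for the relative error.

```bash
cat > m.py <<'E'
from h import *
def efit(img,n,L,W,v0,E,S=2,sign=-1,it=10):
    """one camera, z fixed; E: list of (edge,t0,t1); solves x,y,yaw"""
    G=cv2.GaussianBlur(cv2.cvtColor(img,cv2.COLOR_BGR2GRAY).astype(float),(0,0),.7); v=np.array(v0,float)
    def pts(v):
        r=rect(v,L,W); return [proj(n,r[e]*(1-t)+r[(e+1)%4]*t) for e,a,b in E for t in[np.linspace(a,b,15)[:,None]]]
    for _ in range(it):
        T=[]
        for p in pts(v):
            d=p[-1]-p[0];nn=np.array([d[1],-d[0]])/np.hypot(*d)
            if nn@(p.mean(0)-proj(n,v[:3])[0])<0: nn=-nn
            s=np.arange(-S,S+.01,.1);q=p[:,None]+s[:,None]*nn
            g=np.clip(np.gradient(map_coordinates(G,[q[...,1],q[...,0]],order=1),axis=1)*sign,0,None)**2
            T.append((nn,p+((g*s).sum(1)/(g.sum(1)+1e-9))[:,None]*nn))
        r=least_squares(lambda x:np.concatenate([(p-t[1])@t[0] for p,t in zip(pts([x[0],x[1],v[2],x[2]]),T)]),v[[0,1,3]],loss="soft_l1",f_scale=.3)
        v[[0,1,3]]=r.x
    return v.round(3),[np.round(np.mean((p-t[1])@t[0]),2) for p,t in zip(pts(v),T)]
E
python3 - <<'E'
from m import *
np.set_printoptions(precision=3,suppress=True)
im={f"{n}{k}":cv2.imread(f"pics/{n}{k}.png") for n in("top","scene") for k in(0,3)}
hb=[517,250.7,87.4,-.258]
print("held top",efit(im["top3"],"top",100,60,hb,[(2,.05,.95),(1,.03,.25)],S=2.5))
print("held top b",efit(im["top3"],"top",100,60,hb,[(2,.05,.95),(1,.03,.25),(1,.75,.97)],S=1.5))
print("held scene",efit(im["scene3"],"scene",100,60,hb,[(0,.05,.95),(1,.03,.9),(3,.82,.97)],S=2))
jb=[517.5,252.2,22,-.258]
for n in("top","scene"):
  print("lower",n,efit(im[n+"0"],n,100,60,jb,[(1,.15,.85),(3,.15,.85),(0,.15,.33),(0,.67,.85),(2,.15,.33),(2,.67,.85)],S=2.5))
  jj=[517.5,252.2,10,-.26]
  print("jig",n,efit(im[n+"0"],n,170,96,jj,[(0,.05,.95),(1,.05,.95),(2,.05,.95),(3,.05,.95)],S=2,sign=1))
E
```

```text
held top (array([514.675, 241.116,  87.4  ,  -0.185]), [np.float64(0.03), np.float64(0.46)])
held top b (array([517.185, 252.69 ,  87.4  ,  -0.258]), [np.float64(-0.0), np.float64(-0.0), np.float64(-0.05)])
held scene (array([514.312, 250.708,  87.4  ,  -0.252]), [np.float64(-0.0), np.float64(0.19), np.float64(0.07)])
lower top (array([518.237, 252.276,  22.   ,  -0.258]), [np.float64(0.04), np.float64(0.04), np.float64(0.5), np.float64(0.27), np.float64(0.23), np.float64(0.45)])
jig top (array([516.864, 251.945,  10.   ,  -0.256]), [np.float64(-0.39), np.float64(-0.46), np.float64(-0.39), np.float64(-0.61)])
lower scene (array([516.698, 251.934,  22.   ,  -0.256]), [np.float64(-0.02), np.float64(-0.02), np.float64(0.11), np.float64(-0.08), np.float64(0.04), np.float64(-0.05)])
jig scene (array([518.987, 252.551,  10.   ,  -0.262]), [np.float64(-0.14), np.float64(-0.58), np.float64(-0.33), np.float64(-0.63)])
```

drive_tool(
  deltas=[
    [[0.12, -0.12, 0], [0, 0, 0]],
    [[0, 0, 0.6], [0, 0, 0]],
    [[0, 0, 0.8], [0, 0, 0]],
    [[0, 0, 0.8], [0, 0, 0]],
    [[0, 0, 0.6], [0, 0, 0]],
    [[0, 0, 0.3], [0, 0, 0]],
    [[0, 0, 0], [0, 0, 0]],
    [[0, 0, 0], [0, 0, 0]],
  ],
)

```text
clock: 17.25
position: [518.4, 252.9, 42.2]
ee_rot: [0.992, -0.128, 0.0, -0.0]
contact_force: [0.1, -0.2, -1.9]
gripper_width: 58.1
grasp_force: 64.9
```

drive_tool(
  deltas=[
    [[0, 0, 0.2], [0, 0, 0]],
    [[0, 0, 0.2], [0, 0, 0]],
    [[0, 0, 0], [0, 0, 0]],
  ],
)

```text
clock: 17.55
position: [518.1, 252.7, 38.0]
ee_rot: [0.992, -0.129, -0.0, 0.0]
contact_force: [-0.1, -0.1, -1.5]
gripper_width: 58.4
grasp_force: 64.9
```

Run:
```python
from m import *
from bench import get_image
from to import to
to(518,252.2,36,-.258)
hb=[518,252.5,52.2,-.258]
for n,E in(("top",[(2,.05,.95),(1,.03,.25),(1,.75,.97)]),("scene",[(0,.05,.95),(1,.03,.9),(3,.82,.97)])):
    d=np.ascontiguousarray(get_image(n)["img"][:,:,::-1]);cv2.imwrite(f"pics/{n}4.png",d)
    for S in(1.5,2): print(n,efit(d,n,100,60,hb,E,S=S))
```

```text
t 17.55 pos [518.1 252.7  38. ] F [-0.1 -0.1 -1.5] w 58.4 gf 64.9
total shift cm [-0.    0.05  0.2 ] turn deg [ 0.01  0.02 -0.  ]
top (array([ 5.17044e+02,  2.47691e+02,  5.22000e+01, -2.44000e-01]), [np.float64(0.02), np.float64(0.06), np.float64(0.11)])
top (array([ 5.17092e+02,  2.47742e+02,  5.22000e+01, -2.42000e-01]), [np.float64(0.04), np.float64(0.12), np.float64(0.14)])
scene (array([ 5.16006e+02,  2.53361e+02,  5.22000e+01, -2.49000e-01]), [np.float64(0.01), np.float64(-0.02), np.float64(-0.04)])
scene (array([ 5.16023e+02,  2.53453e+02,  5.22000e+01, -2.47000e-01]), [np.float64(0.01), np.float64(-0.06), np.float64(-0.07)])
```

drive_tool(
  deltas=[
    [[0.08, 0.03, 0], [0, 0, 0]],
    [[0, 0, 0.1], [0, 0, 0]],
    [[0, 0, 0.1], [0, 0, 0]],
    [[0, 0, 0], [0, 0, 0]],
  ],
)

```text
clock: 18.05
position: [518.9, 252.2, 36.0]
ee_rot: [0.992, -0.129, -0.0, 0.0]
contact_force: [0.4, -0.7, -3.1]
gripper_width: 58.5
grasp_force: 64.9
```

drive_tool(
  deltas=[
    [[0, 0, 0.1], [0, 0, 0]],
    [[0, 0, 0.1], [0, 0, 0]],
    [[0, 0, 0], [0, 0, 0]],
  ],
)

```text
clock: 18.35
position: [518.9, 252.2, 34.0]
ee_rot: [0.992, -0.129, -0.0, 0.0]
contact_force: [0.2, -1.2, -2.4]
gripper_width: 58.2
grasp_force: 64.9
```

drive_tool(
  deltas=[
    [[0, 0, 0.1], [0, 0, 0]],
    [[0, 0, 0], [0, 0, 0]],
  ],
)

```text
clock: 18.55
position: [518.9, 252.3, 33.0]
ee_rot: [0.992, -0.129, -0.0, 0.0]
contact_force: [-0.5, 0.7, -2.5]
gripper_width: 58.2
grasp_force: 64.9
```

drive_tool(
  deltas=[
    [[0, 0, 0.1], [0, 0, 0]],
    [[0, 0, 0], [0, 0, 0]],
  ],
)

```text
clock: 18.75
position: [518.9, 252.2, 32.0]
ee_rot: [0.992, -0.129, -0.0, 0.0]
contact_force: [0.1, 1.1, -2.5]
gripper_width: 58.3
grasp_force: 64.9
```

drive_tool(
  deltas=[
    [[0, 0, 0.1], [0, 0, 0]],
    [[0, 0, 0], [0, 0, 0]],
  ],
)

```text
clock: 18.95
position: [518.9, 252.3, 31.1]
ee_rot: [0.992, -0.129, -0.0, 0.0]
contact_force: [0.2, 0.6, -1.5]
gripper_width: 57.9
grasp_force: 64.9
```

drive_tool(
  deltas=[
    [[0, 0, 0.1], [0, 0, 0]],
    [[0, 0, 0], [0, 0, 0]],
  ],
)

```text
clock: 19.15
position: [518.9, 252.4, 30.3]
ee_rot: [0.992, -0.129, -0.0, -0.0]
contact_force: [-0.5, 0.3, -0.3]
gripper_width: 58.2
grasp_force: 65.1
```

drive_tool(
  deltas=[
    [[0, 0, 0.1], [0, 0, 0]],
    [[0, 0, 0], [0, 0, 0]],
  ],
)

```text
clock: 19.35
position: [518.9, 252.4, 29.6]
ee_rot: [0.992, -0.128, 0.0, -0.0]
contact_force: [-2.6, 0.8, 2.5]
gripper_width: 58.5
grasp_force: 65.5
```

drive_tool(
  deltas=[
    [[0, 0, 0.1], [0, 0, 0]],
    [[0, 0, 0], [0, 0, 0]],
  ],
)

```text
clock: 19.55
position: [518.9, 252.4, 29.0]
ee_rot: [0.992, -0.128, 0.0, -0.0]
contact_force: [-4.6, 1.2, 6.3]
gripper_width: 58.1
grasp_force: 65.9
```

drive_tool(
  deltas=[
    [[0, 0, 0.1], [0, 0, 0]],
    [[0, 0, 0], [0, 0, 0]],
  ],
)

```text
clock: 19.75
position: [519.0, 252.4, 28.7]
ee_rot: [0.992, -0.128, 0.0, -0.0]
contact_force: [-6.8, -0.4, 10.1]
gripper_width: 58.2
grasp_force: 66.3
```

drive_tool(
  deltas=[
    [[-0.1, 0, 0], [0, 0, 0]],
    [[0, 0, 0], [0, 0, 0]],
  ],
)

```text
clock: 19.95
position: [518.6, 252.7, 28.4]
ee_rot: [0.992, -0.128, 0.001, -0.0]
contact_force: [-2.7, -1.5, 7.0]
gripper_width: 58.4
grasp_force: 65.8
```

drive_tool(
  deltas=[
    [[-0.05, 0, 0.05], [0, 0, 0]],
    [[0, 0, 0], [0, 0, 0]],
  ],
)

```text
clock: 20.15
position: [518.6, 252.7, 28.3]
ee_rot: [0.992, -0.128, 0.001, -0.0]
contact_force: [-2.3, -2.1, 9.0]
gripper_width: 58.3
grasp_force: 66.1
```

drive_tool(
  deltas=[
    [[-0.05, 0.04, 0.1], [0, 0, 0]],
    [[0, 0, 0], [0, 0, 0]],
  ],
)

```text
clock: 20.35
position: [518.5, 252.7, 28.1]
ee_rot: [0.992, -0.128, 0.002, -0.001]
contact_force: [-2.8, -2.2, 11.7]
gripper_width: 58.0
grasp_force: 66.5
```

drive_tool(
  deltas=[
    [[0, 0, 0.1], [0, 0, 0]],
    [[0, 0, 0], [0, 0, 0]],
  ],
)

```text
clock: 20.55
position: [518.6, 252.7, 27.9]
ee_rot: [0.992, -0.128, 0.002, -0.001]
contact_force: [-4.2, -3.0, 15.5]
gripper_width: 57.9
grasp_force: 67.0
```

drive_tool(
  deltas=[
    [[0, 0, 0.1], [0, 0, 0]],
    [[0, 0, 0], [0, 0, 0]],
  ],
)

```text
clock: 20.75
position: [518.7, 252.8, 27.7]
ee_rot: [0.992, -0.128, 0.002, -0.001]
contact_force: [-6.3, -2.8, 21.2]
gripper_width: 58.5
grasp_force: 67.5
```

Run:
```python
from bench import get_image,arm
import cv2,numpy as np
from h import proj
s=arm.read_state(); print(s["wrist_torque"].round(2),s["contact_force"].round(1),s["position"].round(1))
o=[]
for n in("top","scene"):
    d=get_image(n)["img"][:,:,::-1].copy(); cv2.imwrite(f"pics/{n}5.png",d); x,y=(proj(n,[517,252,30])[0]-[32,35]).astype(int); print(x,y)
    o.append(cv2.resize(d[y:y+70,x:x+64],None,fx=6,fy=6,interpolation=cv2.INTER_CUBIC))
cv2.imwrite("pics/c5.png",np.hstack(o))
```

```text
[-1.16  1.31 -0.14] [-6.3 -2.8 21.2] [518.7 252.8  27.7]
218 175
372 192
```

View pics/c5.png

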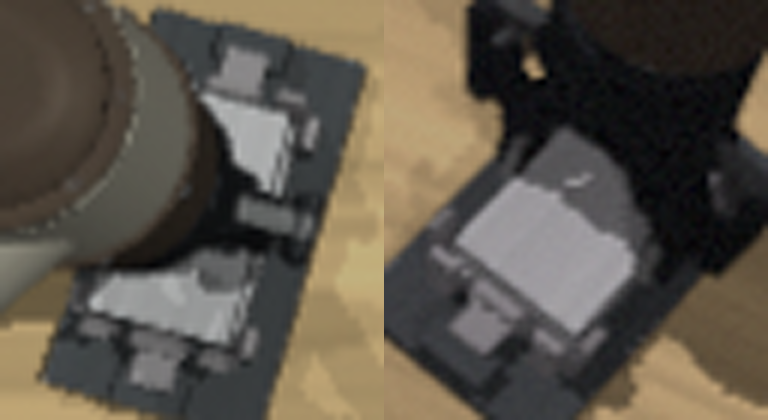

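Both views show the blank inside the locators and resting on the noses. In the top crop it lies between the catches at about (240,70) and (155,365), and in the scene crop it sits slightly high. I'll unload it, centre it sideways by force, then release and press from above.

drive_tool(
  deltas=[
    [[-0.06, 0.1, -0.15], [0, 0, 0]],
    [[0, 0, -0.1], [0, 0, 0]],
    [[0, 0, 0], [0, 0, 0]],
  ],
)

```text
clock: 21.15
position: [517.9, 252.7, 27.5]
ee_rot: [0.992, -0.128, 0.002, -0.001]
contact_force: [0.5, 0.8, 7.5]
gripper_width: 57.9
grasp_force: 65.9
```

Run:
```python
from bench import arm
s=arm.read_state(); print(s["wrist_torque"].round(2),s["contact_force"].round(1),s["position"].round(1),s["ee_rot"].round(4))
```

```text
[ 0.07 -0.24 -0.06] [0.5 0.8 7.5] [517.9 252.7  27.5] [ 0.9917 -0.1282  0.0018 -0.0015]
```

drive_tool(
  deltas=[
    [[0, 0, 0.15], [0, 0, 0]],
    [[0, 0, 0.15], [0, 0, 0]],
    [[0, 0, 0], [0, 0, 0]],
  ],
)

```text
clock: 21.45
position: [517.8, 252.8, 26.1]
ee_rot: [0.992, -0.128, 0.002, -0.001]
contact_force: [-4.4, 0.4, 15.2]
gripper_width: 58.4
grasp_force: 66.8
```

drive_tool(
  deltas=[
    [[0, 0, 0.1], [0, 0, 0]],
    [[0, 0, 0], [0, 0, 0]],
  ],
)

```text
clock: 21.65
position: [517.3, 252.8, 24.4]
ee_rot: [0.992, -0.128, 0.002, -0.001]
contact_force: [-4.4, 0.5, 13.4]
gripper_width: 58.0
grasp_force: 66.5
```

drive_tool(
  deltas=[
    [[-0.03, 0, 0.1], [0, 0, 0]],
    [[0, 0, 0.1], [0, 0, 0]],
    [[0, 0, 0], [0, 0, 0]],
  ],
)

```text
clock: 21.95
position: [517.0, 253.0, 22.6]
ee_rot: [0.992, -0.128, 0.001, -0.001]
contact_force: [-5.5, -0.2, 15.1]
gripper_width: 58.4
grasp_force: 67.1
```

drive_tool(
  deltas=[
    [[0, 0, 0.1], [0, 0, 0]],
    [[0, 0, 0], [0, 0, 0]],
  ],
)

```text
clock: 22.15
position: [517.0, 253.1, 22.5]
ee_rot: [0.992, -0.128, 0.002, -0.001]
contact_force: [-8.1, 0.6, 22.2]
gripper_width: 58.0
grasp_force: 67.6
```

drive_tool(
  deltas=[
    [[-0.08, 0, -0.2], [0, 0, 0]],
    [[0, 0, -0.15], [0, 0, 0]],
    [[0, 0, 0], [0, 0, 0]],
  ],
)

```text
clock: 22.45
position: [516.2, 253.0, 22.8]
ee_rot: [0.992, -0.128, 0.001, -0.001]
contact_force: [1.6, 3.0, 2.0]
gripper_width: 57.9
grasp_force: 65.5
```

drive_tool(
  deltas=[
    [[0, 0, 0], [0, 0, 0]],
    [[0, 0, 0], [0, 0, 0]],
    [[0, 0, 0], [0, 0, 0]],
    [[0, 0, -0.3], [0, 0, 0]],
    [[0, 0, -1.5], [0, 0, 0]],
    [[0, 0, -2], [0, 0, 0]],
    [[0, 0, -1.5], [0, 0, 0]],
    [[0, 0, 0], [0, 0, 0]],
  ],
  claw=7.6,
)

```text
clock: 23.25
position: [516.2, 252.6, 77.9]
ee_rot: [0.992, -0.128, 0.002, -0.002]
contact_force: [-0.2, -0.0, -0.0]
gripper_width: 75.5
grasp_force: 0.0
```

drive_tool(
  deltas=[
    [[0, 0, 0], [0, 0, 0]],
    [[0, 0, 0], [0, 0, 0]],
    [[0, 0, 0], [0, 0, 0]],
    [[0, 0, 0], [0, 0, 0]],
    [[0, 0, 0], [0, 0, 0]],
    [[0, 0, 0], [0, 0, 0]],
    [[0, 0, 0], [0, 0, 0]],
  ],
  claw=0,
)

```text
clock: 23.95
position: [515.0, 251.9, 75.6]
ee_rot: [0.992, -0.129, -0.0, 0.0]
contact_force: [0.1, 0.2, 0.0]
gripper_width: -0.3
grasp_force: 0.0
```

```bash
python3 to.py 517.4 252.3 42 -0.258
python3 - <<'E'
from bench import get_image,arm
import cv2,numpy as np
from m import *
o=[]
for n,E in(("top",[(2,.05,.95),(1,.75,.97)]),("scene",[(0,.05,.95),(1,.03,.6),(3,.7,.97)])):
    d=get_image(n)["img"][:,:,::-1].copy(); cv2.imwrite(f"pics/{n}6.png",d); x,y=(proj(n,[517,252,30])[0]-[32,35]).astype(int); print(x,y)
    print(efit(d,n,100,60,[517,252.5,34,-.258],E,S=2))
    o.append(cv2.resize(d[y:y+70,x:x+64],None,fx=6,fy=6,interpolation=cv2.INTER_CUBIC))
cv2.imwrite("pics/c6.png",np.hstack(o))
E
```

```text
t 23.95 pos [515.  251.9  75.6] F [0.1 0.2 0. ] w -0.3 gf 0.0
total shift cm [ 0.22 -0.1   3.36] turn deg [0.01 0.   0.01]
218 175
(array([ 5.16702e+02,  2.53006e+02,  3.40000e+01, -2.62000e-01]), [np.float64(0.0), np.float64(0.01)])
372 192
(array([ 5.1129e+02,  2.5286e+02,  3.4000e+01, -2.5900e-01]), [np.float64(-0.0), np.float64(-0.14), np.float64(-0.17)])
```

View pics/c6.png

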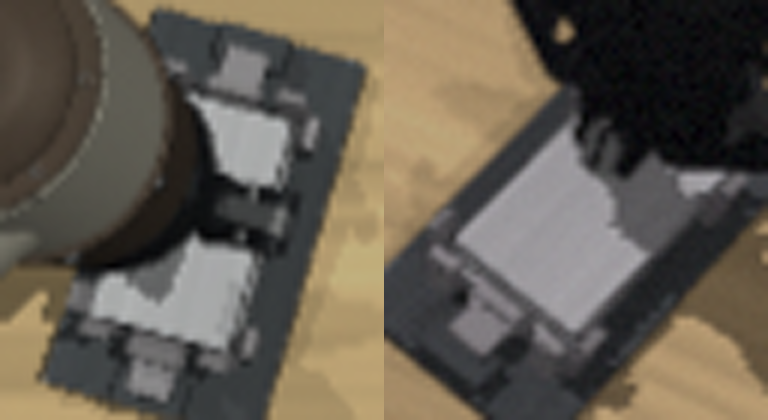

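The blank is in the jig, and the scene view's +x end edge (crop (460,245) to (575,335)) appears high, so it's not fully seated. I'll press on the middle with the closed fingers.

drive_tool(
  deltas=[
    [[0.22, -0.1, 0.5], [0, 0, 0]],
    [[0, 0, 1], [0, 0, 0]],
    [[0, 0, 0.8], [0, 0, 0]],
    [[0, 0, 0.4], [0, 0, 0]],
    [[0, 0, 0.3], [0, 0, 0]],
    [[0, 0, 0.2], [0, 0, 0]],
    [[0, 0, 0], [0, 0, 0]],
  ],
)

```text
clock: 24.75
position: [517.4, 252.2, 43.4]
ee_rot: [0.992, -0.129, -0.0, 0.0]
contact_force: [-0.5, 0.6, 1.2]
gripper_width: -0.1
grasp_force: 0.0
```

drive_tool(
  deltas=[
    [[0, 0, 0.2], [0, 0, 0]],
    [[0, 0, 0.1], [0, 0, 0]],
    [[0, 0, 0], [0, 0, 0]],
  ],
)

```text
clock: 25.05
position: [517.4, 252.3, 40.7]
ee_rot: [0.992, -0.129, -0.0, -0.0]
contact_force: [-0.0, 0.3, 0.2]
gripper_width: -0.3
grasp_force: 0.0
```

drive_tool(
  deltas=[
    [[0, 0, 0.1], [0, 0, 0]],
    [[0, 0, 0.1], [0, 0, 0]],
    [[0, 0, 0], [0, 0, 0]],
  ],
)

```text
clock: 25.35
position: [517.4, 252.2, 38.6]
ee_rot: [0.992, -0.129, -0.0, 0.0]
contact_force: [-0.4, -0.4, 0.1]
gripper_width: 0.1
grasp_force: 0.0
```

drive_tool(
  deltas=[
    [[0, 0, 0.1], [0, 0, 0]],
    [[0, 0, 0.1], [0, 0, 0]],
    [[0, 0, 0], [0, 0, 0]],
  ],
)

```text
clock: 25.65
position: [517.5, 252.4, 37.2]
ee_rot: [0.992, -0.128, 0.0, -0.0]
contact_force: [-2.6, 1.0, 3.6]
gripper_width: 0.3
grasp_force: 2.1
```

drive_tool(
  deltas=[
    [[0, 0, 0.1], [0, 0, 0]],
    [[0, 0, 0], [0, 0, 0]],
  ],
)

```text
clock: 25.85
position: [517.6, 252.4, 37.0]
ee_rot: [0.992, -0.128, 0.0, -0.0]
contact_force: [-2.4, -0.5, 8.3]
gripper_width: -0.1
grasp_force: 4.6
```

drive_tool(
  deltas=[
    [[0, 0, 0.1], [0, 0, 0]],
    [[0, 0, 0], [0, 0, 0]],
  ],
)

```text
clock: 26.05
position: [517.6, 252.4, 36.8]
ee_rot: [0.992, -0.128, 0.0, -0.0]
contact_force: [-4.4, -1.4, 14.0]
gripper_width: -0.2
grasp_force: 6.9
```

drive_tool(
  deltas=[
    [[0, 0, 0.1], [0, 0, 0]],
    [[0, 0, 0], [0, 0, 0]],
  ],
)

```text
clock: 26.25
position: [517.7, 252.5, 36.6]
ee_rot: [0.992, -0.128, 0.001, -0.0]
contact_force: [-6.4, -1.5, 17.8]
gripper_width: -0.3
grasp_force: 9.1
```

drive_tool(
  deltas=[
    [[0, 0, 0.1], [0, 0, 0]],
    [[0, 0, 0], [0, 0, 0]],
  ],
)

```text
clock: 26.45
position: [517.7, 252.5, 36.5]
ee_rot: [0.992, -0.128, 0.001, -0.0]
contact_force: [-8.2, -1.8, 22.9]
gripper_width: 0.0
grasp_force: 11.4
```

The Fx sign and the 37 mm mid-height point to a tilt with the +x end high. I'll lift, move 30 mm toward +x and press there.

drive_tool(
  deltas=[
    [[0, 0, -0.8], [0, 0, 0]],
    [[0, 0, -0.8], [0, 0, 0]],
    [[1.5, 0, 0], [0, 0, 0]],
    [[1.5, 0, 0], [0, 0, 0]],
    [[0, 0, 0], [0, 0, 0]],
    [[0, 0, 0.3], [0, 0, 0]],
    [[0, 0, 0.2], [0, 0, 0]],
    [[0, 0, 0], [0, 0, 0]],
  ],
)

```text
clock: 27.25
position: [545.7, 244.4, 42.8]
ee_rot: [0.992, -0.129, -0.001, 0.001]
contact_force: [-0.2, -0.5, -0.1]
gripper_width: 0.1
grasp_force: 0.0
```

drive_tool(
  deltas=[
    [[0, 0, 0.2], [0, 0, 0]],
    [[0, 0, 0.1], [0, 0, 0]],
    [[0, 0, 0], [0, 0, 0]],
  ],
)

```text
clock: 27.55
position: [546.2, 244.7, 40.5]
ee_rot: [0.992, -0.128, -0.0, 0.0]
contact_force: [-0.1, 0.4, 0.1]
gripper_width: -0.3
grasp_force: 0.0
```

drive_tool(
  deltas=[
    [[0, 0, 0.1], [0, 0, 0]],
    [[0, 0, 0.1], [0, 0, 0]],
    [[0, 0, 0], [0, 0, 0]],
  ],
)

```text
clock: 27.85
position: [546.5, 244.7, 38.8]
ee_rot: [0.992, -0.129, 0.0, -0.0]
contact_force: [0.8, 0.2, -0.8]
gripper_width: 0.1
grasp_force: 0.2
```

drive_tool(
  deltas=[
    [[0, 0, 0.1], [0, 0, 0]],
    [[0, 0, 0.1], [0, 0, 0]],
    [[0, 0, 0], [0, 0, 0]],
  ],
)

```text
clock: 28.15
position: [546.6, 244.8, 38.1]
ee_rot: [0.992, -0.128, 0.0, -0.0]
contact_force: [-3.2, -0.5, 7.7]
gripper_width: -0.3
grasp_force: 4.0
```

drive_tool(
  deltas=[
    [[0, 0, 0.1], [0, 0, 0]],
    [[0, 0, 0], [0, 0, 0]],
  ],
)

```text
clock: 28.35
position: [546.7, 244.8, 37.9]
ee_rot: [0.992, -0.128, 0.001, -0.0]
contact_force: [-4.6, -0.4, 11.6]
gripper_width: 0.3
grasp_force: 5.9
```

drive_tool(
  deltas=[
    [[0, 0, 0.1], [0, 0, 0]],
    [[0, 0, 0], [0, 0, 0]],
  ],
)

```text
clock: 28.55
position: [546.9, 244.9, 37.0]
ee_rot: [0.992, -0.128, 0.001, -0.0]
contact_force: [-3.4, -0.7, 10.6]
gripper_width: 0.0
grasp_force: 5.6
```

Tilt confirmed: it contacts at 38.6 here against 37 at the middle. It's now moving down, so I'll continue.

drive_tool(
  deltas=[
    [[0, 0, 0.1], [0, 0, 0]],
    [[0, 0, 0], [0, 0, 0]],
  ],
)

```text
clock: 28.75
position: [546.7, 244.8, 34.1]
ee_rot: [0.992, -0.128, 0.0, -0.0]
contact_force: [-1.7, 0.5, 4.2]
gripper_width: -0.3
grasp_force: 2.4
```

drive_tool(
  deltas=[
    [[0, 0, 0.1], [0, 0, 0]],
    [[0, 0, 0], [0, 0, 0]],
  ],
)

```text
clock: 28.95
position: [546.7, 244.9, 34.1]
ee_rot: [0.992, -0.128, 0.0, -0.0]
contact_force: [-2.7, 0.2, 10.4]
gripper_width: -0.0
grasp_force: 5.1
```

drive_tool(
  deltas=[
    [[0, 0, 0.1], [0, 0, 0]],
    [[0, 0, 0], [0, 0, 0]],
  ],
)

```text
clock: 29.15
position: [546.7, 244.9, 34.1]
ee_rot: [0.992, -0.128, 0.0, 0.0]
contact_force: [-5.5, -0.1, 15.0]
gripper_width: -0.1
grasp_force: 7.6
```

It snapped down: 34.1 mm at the +x end, which is the seated height. I'll probe and press the -x end the same way.

drive_tool(
  deltas=[
    [[0, 0, -0.8], [0, 0, 0]],
    [[0, 0, -0.6], [0, 0, 0]],
    [[-2, 0, 0], [0, 0, 0]],
    [[-2, 0, 0], [0, 0, 0]],
    [[-2, 0, 0], [0, 0, 0]],
    [[0, 0, 0], [0, 0, 0]],
    [[0, 0, 0.4], [0, 0, 0]],
    [[0, 0, 0.4], [0, 0, 0]],
    [[0, 0, 0.2], [0, 0, 0]],
    [[0, 0, 0], [0, 0, 0]],
  ],
)

```text
clock: 30.15
position: [488.6, 259.5, 34.9]
ee_rot: [0.992, -0.129, -0.0, 0.0]
contact_force: [-0.2, -0.5, -1.0]
gripper_width: -0.1
grasp_force: 0.0
```

drive_tool(
  deltas=[
    [[0, 0, 0.1], [0, 0, 0]],
    [[0, 0, 0.1], [0, 0, 0]],
    [[0, 0, 0], [0, 0, 0]],
  ],
)

```text
clock: 30.45
position: [488.8, 259.9, 34.1]
ee_rot: [0.992, -0.129, 0.0, -0.0]
contact_force: [0.7, -1.0, 2.6]
gripper_width: -0.1
grasp_force: 1.4
```

drive_tool(
  deltas=[
    [[0, 0, 0.1], [0, 0, 0]],
    [[0, 0, 0.1], [0, 0, 0]],
    [[0, 0, 0], [0, 0, 0]],
  ],
)

```text
clock: 30.75
position: [488.8, 259.9, 34.0]
ee_rot: [0.992, -0.128, 0.001, -0.0]
contact_force: [-3.9, -2.7, 14.7]
gripper_width: -0.2
grasp_force: 7.4
```

Both ends are at 34.1 mm, so it's level and seated. I'll withdraw and do a last check.

drive_tool(
  deltas=[
    [[0, 0, -1], [0, 0, 0]],
    [[0, 0, -4], [0, 0, 0]],
    [[0, 0, -4], [0, 0, 0]],
    [[0, 0, -4], [0, 0, 0]],
    [[0, 4, -3], [0, 0, 0]],
    [[0, 4, 0], [0, 0, 0]],
    [[0, 4, 0], [0, 0, 0]],
    [[0, 4, 0], [0, 0, 0]],
    [[0, 4, 0], [0, 0, 0]],
    [[0, 3, 0], [0, 0, 0]],
    [[0, 0, 0], [0, 0, 0]],
  ],
)

```text
clock: 31.85
position: [428.1, 35.0, 191.8]
ee_rot: [0.991, -0.13, -0.0, -0.0]
contact_force: [-0.1, 0.6, -0.2]
gripper_width: 0.3
grasp_force: 0.0
```

Run:
```python
from bench import get_image,arm
from m import *
o=[]
for n in("top","scene"):
    d=get_image(n)["img"][:,:,::-1].copy(); cv2.imwrite(f"pics/{n}7.png",d); x,y=(proj(n,[517,252,30])[0]-[32,35]).astype(int)
    print(efit(d,n,100,60,[517,252.5,34,-.258],[(1,.15,.85),(3,.15,.85),(0,.15,.33),(0,.67,.85),(2,.15,.33),(2,.67,.85)],S=2))
    o.append(cv2.resize(d[y:y+70,x:x+64],None,fx=6,fy=6,interpolation=cv2.INTER_CUBIC))
cv2.imwrite("pics/c7.png",np.vstack([np.hstack(o)]))
```

```text
(array([ 5.17170e+02,  2.53193e+02,  3.40000e+01, -2.55000e-01]), [np.float64(-0.22), np.float64(-0.2), np.float64(0.03), np.float64(0.08), np.float64(0.07), np.float64(0.04)])
(array([ 5.14788e+02,  2.53405e+02,  3.40000e+01, -2.53000e-01]), [np.float64(-0.13), np.float64(-0.13), np.float64(-0.01), np.float64(0.07), np.float64(0.05), np.float64(0.03)])
```

View pics/c7.png

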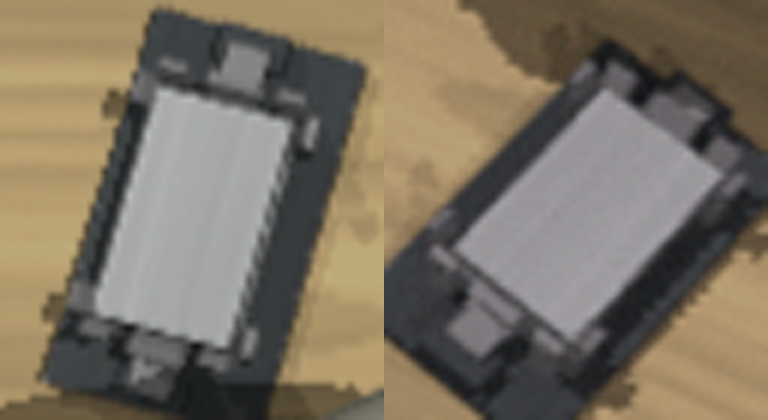

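The blank sits squarely between all four locators and under both catches (top crop (195,215), scene crop (590,215)), and the arm is clear. Handing in.

```bash
python3 -c "from bench import arm;print(arm.job_done())"
```

```text
the job is handed in; nothing more can be done
None
```

The blank was laid flat on the mat, taken up again and pressed past both spring catches; it lies level on the lower blank (34 mm probed near both ends), and the job is handed in at about 32 s with no verdict shown.

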